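# Draw the R-clip from a trolley wheel's axle and put it in the parts case

## Task

The trolley wheel on the sloped stand is held on its axle by a spring R-clip. Grip the clip by its loop and pull it straight out sideways, without twisting it out of its own plane, until its leg is clear of the axle; then lay it, do not drop it, flat on the floor of the large section of the open parts case and let go. Do not lean on the wheel, stand or lamp, and leave the can, jar and screwdriver where they are.

Things in the scene. Friction and masses are not known exactly. Their poses are not given: they have to be found in the camera images.
- stand: Fixed wooden stand, base 200 x 150 mm; origin on the table under the wheel's centre, z up, +x the up-slope side. Carries the wheel and a lamp: post (14 mm thick) at x = 118 mm; lamp head overhanging the wheel, from x = -6 to 104, y = -50 to 110, z = 257 to 282 mm: no room for a vertical tool over the clip, but one in line with the axle clears it.
- wheel: Black trolley wheel, 150 mm across, fixed on the stand with its axle leaning 40 deg from vertical. Origin: centre of its back face, 66 mm over the table. z: out along the axle; x: up the slope; y: level, along the cross hole; +y is the way the clip comes out. Tyre from 58 to 75 mm radius, to z = 32 mm; recessed disc face at z = 22 (ribs to 24); hub 21 mm radius to z = 46, washer 18 mm radius to 48.5.
- axle_hole (a point): Centre of the cross hole (6.6 mm wide) in the steel axle: x = 0, y = 0, z = 52 mm in the wheel's frame. The axle is 20 mm in diameter and ends at z = 70 mm.
- clip: Loose steel R-clip of 5 mm round wire, 40 to 75 g. Origin in its straight leg, at the start on the axle's centre line in the hole, axes then about as the wheel's. y: along the leg to the loop; z: normal of its flat plane. Leg from y = -26 to 33 mm at x = 0. A wavy spring arm runs back from the loop outside the axle, x = 6 to 18 mm, to y = -22 mm.
- clip_loop (a point): Centre of the clip's oblong loop, at x = 7, y = 50, z = 0 mm in the clip's frame, 30 mm clear over the wheel's disc. Loop outside: 31 mm wide in x, flanks straight and parallel to y from y = 42 to 58, end at y = 69.5 mm. Pulling takes about 5 to 10 N over the first 15 mm while the spring arm snaps over the axle; the leg is out after 36 mm.
- clip_tip (a point): Free end of the clip's straight leg: y = -26 mm in the clip's frame.
- tray: Open yellow plastic parts case fixed on the table. Origin: centre of the underside of its large section, which measures 125 (x) x 170 (y) x 30 mm high outside, walls 4 mm, floor 4 mm thick, z up. On its +x side a strip of three small compartments (x from 62 to 113 mm) with small parts in them.
- can: Bystander: upright spray can, 52 mm diameter, 150 mm high; origin at the centre of its underside.
- jar: Bystander: glass jar with a steel lid, 60 mm diameter, 70 mm high; origin at the centre of its underside.
- screwdriver: Bystander: screwdriver lying on the table, 190 mm long along its x, black handle to -x.
Not all that is in view belongs to the job. What is meant by the clip is not yellow, and is the smaller of those in its own colour.

How it is judged (in metres and radians):
On the way:
1. the leg is drawn sideways out of the axle on the loop's side, its tip within 20 mm of the hole's line, the clip turned less than 0.4 rad and its plane tilted less than 0.35 rad (y of clip_tip in the frame of wheel above 0.009 m and x of clip_tip in the frame of wheel between -0.02 and 0.02 m and z of clip_tip in the frame of wheel between 0.032 and 0.072 m and angle between the y axis of clip and the y axis of wheel, either way round below 0.4 rad and angle between the z axis of clip and the z axis of wheel, either way round below 0.35 rad), for 0.05 s.
At the end, for the whole second after the job is handed in: The clip lies flat and at rest on the floor of the case's large section: leg tip and loop centre both inside its walls and less than 15 mm above the table, and the gripper has let go (x of clip_tip in the frame of tray between -0.0585 and 0.0585 m and y of clip_tip in the frame of tray between -0.081 and 0.081 m and x of clip_loop in the frame of tray between -0.0585 and 0.0585 m and y of clip_loop in the frame of tray between -0.081 and 0.081 m and height (world z) of each of clip_tip, clip_loop below 0.015 m and linear speed of clip below 0.02 m/s and contact force between the fingers and clip below 0.05 N); the robot touches nothing.
It fails at once if the clip is let fall (faster than 0.8 m/s out of the fingers, a drop of some 30 mm) (contact force between the fingers and clip below 0.05 N and linear speed of clip above 0.8 m/s).
It fails at once if the robot presses on the wheel, axle, stand or lamp with more than 25 N (contact force between the arm and stand above 25 N).
It fails at once if the can is moved more than 30 mm (distance of can from where it was at the start of the episode above 0.03 m).
It fails at once if the jar is moved more than 30 mm (distance of jar from where it was at the start of the episode above 0.03 m).
It fails at once if the screwdriver is moved more than 30 mm (distance of screwdriver from where it was at the start of the episode above 0.03 m).
It also fails if it takes over 42 s, if anything falls off the work surface, if the arm or the gripper's body presses on something with over 40 N, if the wrist force passes 120 N, or if a joint passes its speed limit or range.

## Robot

A 6-joint arm with a two-finger parallel gripper is mounted at the origin on the work surface. World frame = base frame: x ahead of the robot, y to its left, z up, the work surface at z = 0. Lengths are in mm, angles in degrees, forces in N, time in s.
With the tool pointing down it reaches from about 300 to 875 mm from the base axis. Payload 6.4 kg.
Tool frame: the origin (TCP) lies at the very end of the fingers, on their centre line; the grasp point (between the pads) lies 19 mm behind it; z points along the fingers, y is the direction in which the jaws open and shut (so a half turn about z gives the same grasp; the last joint's range is limited). The gripper opens to 85 mm and grips with 20 to 120 N. Pads are 22 mm wide; open, the fingers measure 114 mm over their backs; the gripper's body (76 mm by 85 mm) begins 54 mm behind the grasp point. The pads swing forward as they close: fully open they stand 13 mm farther back than shut.
Start: joints at [63.982, 10.359, 92.074, -0, 77.567, -11.82], TCP at [141.019, 557.454, 231.288] pointing down, gripper open.
Joint ranges: [-171.53, 171.53], [-51.25, 118.39], [17.06, 147.69], [-65.23, 245.23], [0, 150.52], [-178.68, 178.68]. Speed limits (degrees/s): [147.25, 147.25, 172.46, 180, 180, 180].

## Interface

Orientations are given as [roll, pitch, yaw] about the fixed x, y, z axes, in that order (R = Rz(yaw) Ry(pitch) Rx(roll)).
In Python, from rig import env, vision gives the robot as it stands. The module is installed in compiled form; this text tells all that it offers.
- The arm moves only by the tool jog_arm, never from a script. Its argument "rows" is a list that holds one entry, the list of rows, each a list of 7 numbers: the shift along the world's x, y, z in cm, then the turn, a rotation vector about the world's x, y, z in rad, then the closure in counts, from 0 (fully open) to 255 (shut). A call has 1 to 12 rows; each row is the pose to reach, as a shift and turn from the pose commanded when the call began; what a row does not reach only later rows make up. A row lasts 1/10 s, in which the tool goes at most 50 mm and 8.59 degrees, less where a joint would pass 70% of its speed; a pose out of reach is approached as far as the arm can. A call with a gripper value outside its range is refused whole. The fingers move at their own pace and stop on an object; the grip force is fixed at half the most. Time passes only in rows, so rows that repeat a pose let the fingers close. It gives the time, the measured TCP pose, the force and the opening at its end, in the units of the state.
- env.get_obs(): the state, without advancing time (a new reading comes with each control period).
- vision.snapshot(name): name is "scene" or "top" or "wrist"; returns a dict with "color" (400x640x3 uint8, blue, green, red), "mtx" (3x3 intrinsics, pixels), "distortion" ([k1, k2, p1, p2, k3] as OpenCV has them; the pictures are not rectified), "origin" and "attitude" of the camera in the world. Camera axes: x right, y down, z forward; pixel columns grow to the right and rows downward; lengths in mm; the calibration is good to about 2 mm. A picture is of the moment at which its call begins. There is no depth.
- env.hand_in(): hands the job in, once; it reports no verdict.
The state is a dict: "time_s": time; "joints": joint angles; "joint_velocities": joint speeds; "joint_efforts": joint torques, N m; "tcp_pos": TCP position; "eef_rot": TCP orientation; "wrist_force": force on the tool from outside, world axes, zero at the start; "wrist_torque": the same for the moment, N m; "opening": finger opening in mm.
Only numpy, scipy, OpenCV 4.12 (cv2) and the standard library are available. Lean on these libraries where they do the work, as an engineer would, in place of code of your own. Each camera call takes 0.05 s, during which the arm holds its last target.

## Working session

There is one attempt and no reset: what is moved stays moved. The work goes in short steps, Python scripts to look and compute and a tool call to move; the robot and the scene stay as the last step left them, time stands still between calls to the robot, and variables do not carry over. Pictures are saved under pics/ and viewed, and the job is handed in when it is done.

Besides the shell and the picture viewer there is one more tool, called after "Emit:" as name(argument=value, ...), one argument or row to a line, values as JSON. jog_arm: Moves the arm, as the interface text tells. Its arguments: {"type":"object","properties":{"rows":{"type":"array","items":{"type":"array","items":{"type":"array","items":{"type":"number"}}}}},"required":["rows"]}

```bash
mkdir -p pics
python3 - <<'E'
from rig import env, vision
import cv2,numpy as np
o=env.get_obs(); print({k:np.round(v,2).tolist() for k,v in o.items()})
for n in ["scene","top","wrist"]:
    s=vision.snapshot(n); cv2.imwrite(f"pics/{n}0.png",s["color"]); print(n,np.round(s["mtx"],1).tolist(),s["distortion"],s["origin"],np.round(s["attitude"],4).tolist())
E
```

```text
{'time_s': 0.0, 'joints': [63.98, 10.4, 92.13, -0.0, 77.57, -11.82], 'joint_velocities': [-0.1, -0.07, -0.07, -0.06, 0.01, -0.01], 'joint_efforts': [-0.0, -44.49, -35.13, -0.0, 0.01, 0.0], 'tcp_pos': [140.77, 556.94, 230.39], 'eef_rot': [-179.9, -0.02, 165.8], 'wrist_force': [0.76, 0.46, -0.2], 'wrist_torque': [-0.0, 0.01, 0.03], 'opening': 85.56}
scene [[478.5, 0.0, 321.6], [0.0, 478.5, 196.8], [0.0, 0.0, 1.0]] [-0.06928956  0.          0.          0.          0.        ] [ 227.65256075 -182.23742277 1023.7138114 ] [-162.3907, -0.2606, -68.8349]
top [[383.6, 0.0, 317.8], [0.0, 383.6, 196.8], [0.0, 0.0, 1.0]] [0.01750666 0.         0.         0.         0.        ] [ 412.40307318  -85.08654591 1106.46177199] [-173.8374, 0.3821, -91.4545]
wrist [[295.8, 0.0, 324.3], [0.0, 295.8, 203.6], [0.0, 0.0, 1.0]] [-0.05438104  0.          0.          0.          0.        ] [ 69.90827778 576.27200735 373.32295561] [163.2957, 0.0684, 75.8141]
```

View pics/scene0.png

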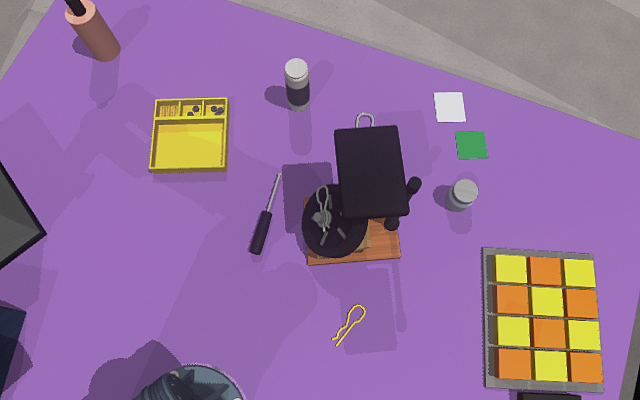

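View pics/top0.png

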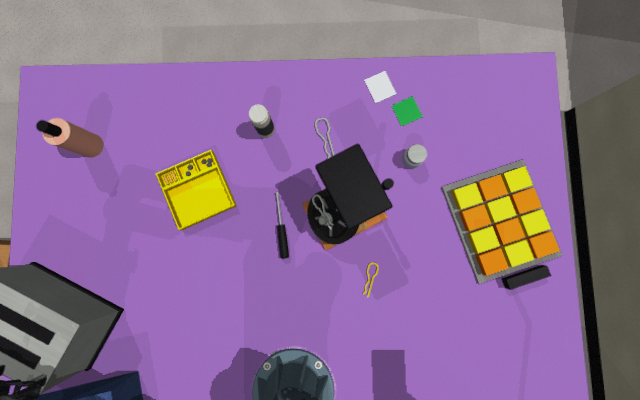

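View pics/wrist0.png

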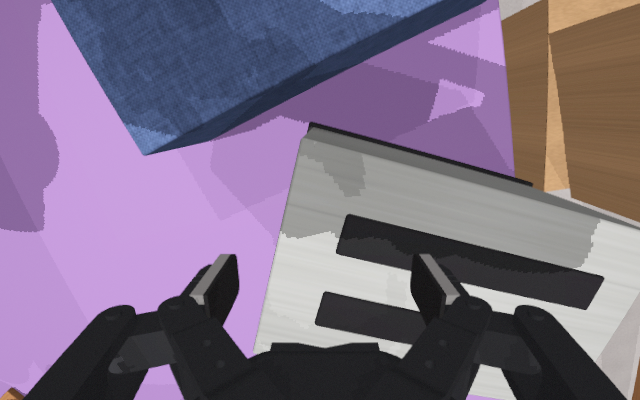

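The clip candidates are the silver one on the wheel (scene 322,205; top 322,210), the larger silver one lying behind the lamp (scene 365,120; top 324,135), and the yellow one (scene 350,323). The one on the wheel fits: it isn't yellow and it's the smaller silver one. I'll enlarge to confirm.

Run:
```python
import cv2,numpy as np
a=cv2.imread("pics/scene0.png")[100:275,270:430]; b=cv2.imread("pics/top0.png")[110:260,270:430]
cv2.imwrite("pics/zs.png",cv2.resize(a,(540,590),interpolation=cv2.INTER_CUBIC))
cv2.imwrite("pics/zt.png",cv2.resize(b,(640,600),interpolation=cv2.INTER_CUBIC))
```

```text
(no output)
```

View pics/zs.png

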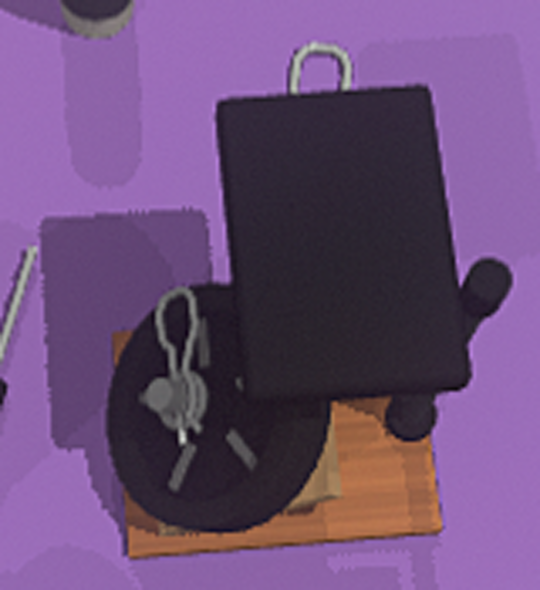

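View pics/zt.png

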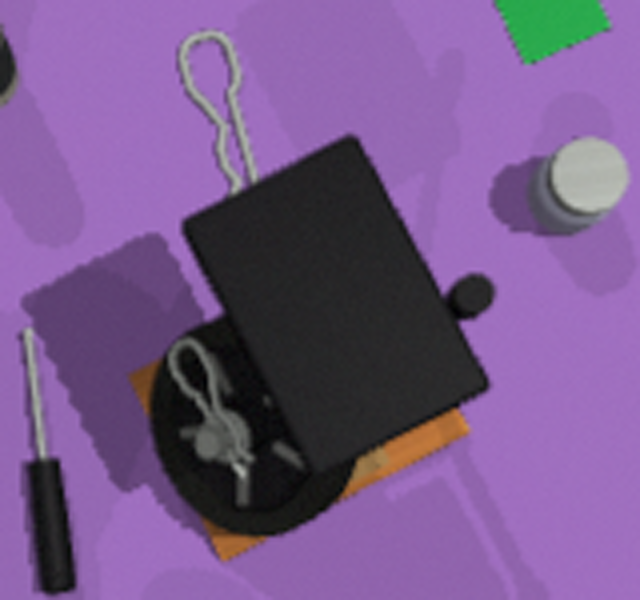

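The crop confirms it: the silver clip sits in the axle, its loop at top ≈(317,200). The axle leans to image left. Next I'll measure the stand, tray and clip.

```bash
cat > h.py <<'E'
import cv2,numpy as np
from scipy.spatial.transform import Rotation as R
def cam(s): return (np.array(s["mtx"]),np.array(s["distortion"]),np.array(s["origin"]),R.from_euler('xyz',s["attitude"],degrees=True).as_matrix())
def rays(c,p):
    K,D,o,A=c
    u=cv2.undistortPoints(np.array(p,float).reshape(-1,1,2),K,D).reshape(-1,2)
    d=np.c_[u,np.ones(len(u))]@A.T
    return o,d/np.linalg.norm(d,axis=1)[:,None]
def onplane(c,p,z):
    o,d=rays(c,p); return o+d*((z-o[2])/d[:,2])[:,None]
def tri(cs,ps):
    M=np.zeros((3,3));b=np.zeros(3);L=[]
    for c,p in zip(cs,ps):
        o,d=rays(c,[p]);P=np.eye(3)-np.outer(d[0],d[0]);M+=P;b+=P@o;L.append((o,P))
    x=np.linalg.solve(M,b); return x,[np.linalg.norm(P@(x-o)) for o,P in L]
def proj(c,X):
    K,D,o,A=c
    return cv2.projectPoints(((np.array(X,float).reshape(-1,3)-o)@A),np.zeros(3),np.zeros(3),K,D)[0].reshape(-1,2)
def fit2(src,dst):
    # rigid 2d src->dst
    a=src-src.mean(0);b=dst-dst.mean(0);th=np.arctan2((a[:,0]*b[:,1]-a[:,1]*b[:,0]).sum(),(a*b).sum())
    Q=np.array([[np.cos(th),-np.sin(th)],[np.sin(th),np.cos(th)]]);t=dst.mean(0)-Q@src.mean(0)
    return t,np.degrees(th),np.linalg.norm(src@Q.T+t-dst,axis=1)
E
python3 - <<'E'
from h import *
from rig import vision
cs=cam(vision.snapshot("scene"));ct=cam(vision.snapshot("top"))
S=cv2.imread("pics/scene0.png");T=cv2.imread("pics/top0.png")
def sub(img,p,w=3):
    g=cv2.cvtColor(img,cv2.COLOR_BGR2GRAY)
    q=np.array(p,np.float32).reshape(-1,1,2)
    return cv2.cornerSubPix(g,q,(w,w),(-1,-1),(3,50,.01)).reshape(-1,2)
lt=np.array([[352,135],[488,384],[316,474],[184,220]])/4+[270,110]
ls=np.array([[218,100],[428,87],[470,380],[248,398]])/3.375+[270,100]
print(lt,sub(T,lt));print(ls,sub(S,ls))
# model order: top: (104,110),(104,-50),(-6,-50),(-6,110); scene: (-6,110),(104,110),(104,-50),(-6,-50)
mt=np.array([[104,110],[104,-50],[-6,-50],[-6,110.]]);ms=mt[[3,0,1,2]]
for c,p,m,n in((ct,sub(T,lt),mt,'t'),(cs,sub(S,ls),ms,'s')):
    X=onplane(c,p,282)[:,:2];print(n,X.round(1).tolist(),*fit2(m,X))
# base corners z? 
# tray: yellow mask
for c,img,n in((ct,T,'t'),(cs,S,'s')):
    h=cv2.cvtColor(img,cv2.COLOR_BGR2HSV);m=cv2.inRange(h,(22,120,60),(35,255,255))
    cn,_=cv2.findContours(m,0,2)
    for k in sorted(cn,key=cv2.contourArea)[-12:]:
        r=cv2.minAreaRect(k)
        if r[0][0]<300 and cv2.contourArea(k)>300: 
            b=cv2.boxPoints(r);X=onplane(c,b,30);print(n,r,X[:,:2].round(1).tolist(), [np.linalg.norm(X[i]-X[i-1]).round(1) for i in range(4)],X.mean(0))
E
```

```text
[[358.   143.75]
 [392.   206.  ]
 [349.   228.5 ]
 [316.   165.  ]] [[357.85956 142.97568]
 [392.3981  206.2701 ]
 [346.02472 226.87088]
 [314.68814 165.21469]]
[[334.59259259 129.62962963]
 [396.81481481 125.77777778]
 [409.25925926 212.59259259]
 [343.48148148 217.92592593]] [[333.9546  129.69252]
 [396.323   125.12791]
 [408.99298 212.43175]
 [343.48148 217.92592]]
t [[617.9, -172.8], [476.8, -241.9], [435.2, -140.7], [571.0, -76.9]] [ 477.21886621 -126.50872268] -64.81489081738155 [3.30996958 0.61801747 5.9788326  4.18927555]
s [[568.0, -76.6], [615.1, -173.2], [474.9, -241.4], [428.0, -145.9]] [ 472.97926952 -128.47621449] -63.88331146805103 [2.23620759 2.44462017 2.65718569 2.65772882]
t ((195.12513732910156, 189.60745239257812), (62.4734992980957, 62.38130187988281), 67.21759033203125) [[609.2, 381.6], [675.0, 218.8], [507.8, 150.1], [444.2, 310.9]] [np.float64(179.5), np.float64(175.6), np.float64(180.8), np.float64(172.9)] [559.06094969 265.35532697  30.        ]
s ((188.49989318847656, 133.50685119628906), (78.1844482421875, 72.03433990478516), 0.784824550151825) [[444.3, 311.2], [607.1, 394.4], [670.5, 219.5], [505.5, 145.8]] [np.float64(176.3), np.float64(182.9), np.float64(186.1), np.float64(180.7)] [556.84192848 267.72781182  30.        ]
```

```bash
cat >> h.py <<'E'
def wheel(t,yaw):
    Q=R.from_euler('z',yaw,degrees=True).as_matrix()
    W=Q@R.from_euler('y',-40,degrees=True).as_matrix()
    return np.array([t[0],t[1],66.]),W
def loop_outline():
    # outer loop pts in clip frame
    a=np.linspace(0,np.pi,13)
    return np.array([[7-15.5,42,0],[7-15.5,58,0]]+[[7-15.5*np.cos(i),58+11.5*np.sin(i),0] for i in a]+[[22.5,58,0],[22.5,42,0]])
E
python3 - <<'E'
from h import *
from rig import vision
cs=cam(vision.snapshot("scene"));ct=cam(vision.snapshot("top"))
S=cv2.imread("pics/scene0.png");T=cv2.imread("pics/top0.png")
o,W=wheel((474.5,-127.5),-64.2)
pts={'axle_end':[0,0,70],'hole':[0,0,52],'loop':[7,50,52],'tip':[0,-26,52]}
for n,p in pts.items(): print(n,(o+W@p).round(1))
for c,img,n,(x0,y0,x1,y1),f in((cs,S,'s',(295,170,365,265),6),(ct,T,'t',(300,180,370,250),8)):
    im=cv2.resize(img[y0:y1,x0:x1],None,fx=f,fy=f,interpolation=cv2.INTER_CUBIC)
    im=cv2.convertScaleAbs(im,alpha=1.6)
    def P(X): return ((proj(c,X)-[x0,y0]+.5)*f-.5).round().astype(int)
    lp=loop_outline()+[0,0,52];cv2.polylines(im,[P(o+lp@W.T).reshape(-1,1,2)],False,(0,0,255),1)
    for k,p in pts.items(): cv2.circle(im,tuple(map(int,P(o+W@p)[0])),4,(0,255,0),1); print(n,k,proj(c,o+W@p))
    a=np.linspace(0,2*np.pi,60)
    for r,z in((75,32),(10,70)):
        cv2.polylines(im,[P(o+np.c_[r*np.cos(a),r*np.sin(a),0*a+z]@W.T).reshape(-1,1,2)],True,(255,255,0),1)
    cv2.imwrite(f"pics/ov_{n}.png",im)
E
```

```text
axle_end [454.9 -87.  119.6]
hole [460.  -97.4 105.8]
loop [507.3 -80.5 110.3]
tip [ 436.5 -108.7  105.8]
s axle_end [[316.07648607 216.60859106]]
s hole [[321.93371466 217.98827666]]
s loop [[322.59036734 193.20551927]]
s tip [[323.00313631 230.70607576]]
t axle_end [[320.63453308 221.56248384]]
t hole [[324.57508917 219.75434245]]
t loop [[317.60778139 201.67827585]]
t tip [[329.17321731 228.65158335]]
```

View pics/ov_s.png

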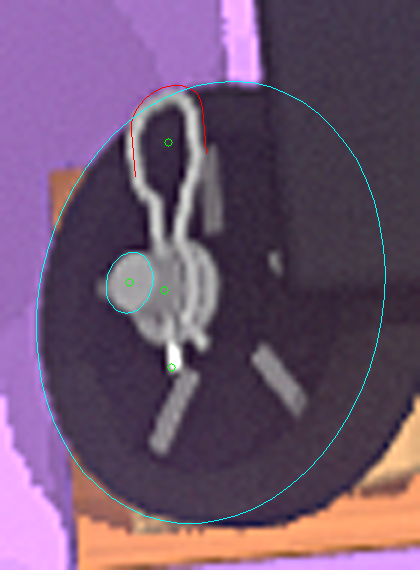

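View pics/ov_t.png

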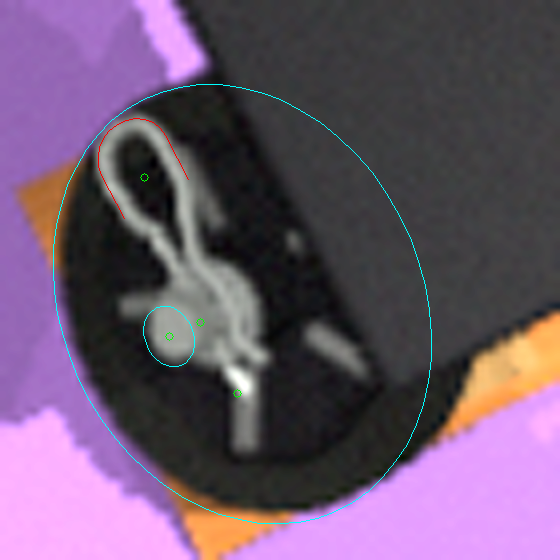

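```bash
cat >> h.py <<'E'
O,W=wheel((474.5,-127.5),-64.2)
def Rt(s): # s=-1: tool y=-wx
    y=s*W[:,0]; z=-W[:,2]; return np.c_[np.cross(y,z),y,z]
def delta(pos,rot): # from the nominal current
    pass
E
python3 - <<'E'
from h import *
from rig import env
o=env.get_obs();Rc=R.from_euler('xyz',o['eef_rot'],degrees=True);p=np.array(o['tcp_pos'])
for s in(-1,1):
    D=(R.from_matrix(Rt(s))*Rc.inv()).as_rotvec();print(s,D.round(3),np.degrees(np.linalg.norm(D)),Rt(s).round(3).tolist())
L=O+W@[7,50,52]
print(L,[ (d,((L+W[:,2]*d-p)/10).round(2).tolist()) for d in (150,100,-8)])
E
```

```text
-1 [-0.708 -0.072  0.669] 55.96710809629126 [[-0.9, -0.333, 0.28], [-0.435, 0.69, -0.579], [-0.0, -0.643, -0.766]]
1 [ 0.091 -0.894 -2.319] 142.51232816978373 [[0.9, 0.333, 0.28], [0.435, -0.69, -0.579], [0.0, 0.643, -0.766]]
[507.30220291 -80.47311932 110.33382431] [(150, [32.44, -55.1, -0.58]), (100, [33.84, -58.0, -4.41]), (-8, [36.86, -64.25, -12.69])]
```

Emit:
jog_arm(
  rows=[
    [[3,-5,6,-0.1,-0.01,0.1,60],[8,-12,10,-0.2,-0.02,0.2,60],[12,-18,10,-0.35,-0.035,0.33,60],[17,-26,10,-0.5,-0.05,0.45,60],[22,-36,10,-0.6,-0.06,0.57,60],[27,-46,10,-0.708,-0.072,0.669,60],[32.4,-55,9.5,-0.708,-0.072,0.669,60],[32.4,-55,9.5,-0.708,-0.072,0.669,60],[32.4,-55,9.5,-0.708,-0.072,0.669,60],[32.4,-55,9.5,-0.708,-0.072,0.669,60],[32.4,-55,9.5,-0.708,-0.072,0.669,60],[32.4,-55,9.5,-0.708,-0.072,0.669,60]],
  ],
)

```text
time_s: 1.55
tcp_pos: [434.5, 60.8, 325.4]
eef_rot: [-140.0, 0.1, -154.2]
wrist_force: [1.3, 1.7, 0.3]
opening: 65.5
```

```bash
cat >> h.py <<'E'
def todo(target,s=-1,Rg=None):
    from rig import env
    o=env.get_obs();Rc=R.from_euler('xyz',o['eef_rot'],degrees=True);p=np.array(o['tcp_pos'])
    Rg=Rt(s) if Rg is None else Rg
    return ((target-p)/10).round(2).tolist(),(R.from_matrix(Rg)*Rc.inv()).as_rotvec().round(4).tolist(),p.round(1),np.round(o['joints'],1).tolist()
E
python3 - <<'E'
from h import *
from rig import vision
L=O+W@[7,50,52]
print(todo(L+100*W[:,2]))
s=vision.snapshot("wrist");cv2.imwrite("pics/w1.png",s["color"])
E
```

```text
([4.49, -8.34, -13.84], [-0.0006, 0.0009, -0.0006], array([434.5,  60.8, 325.4]), [19.2, -11.2, 111.2, -40.7, 78.1, -88.5])
```

View pics/w1.png

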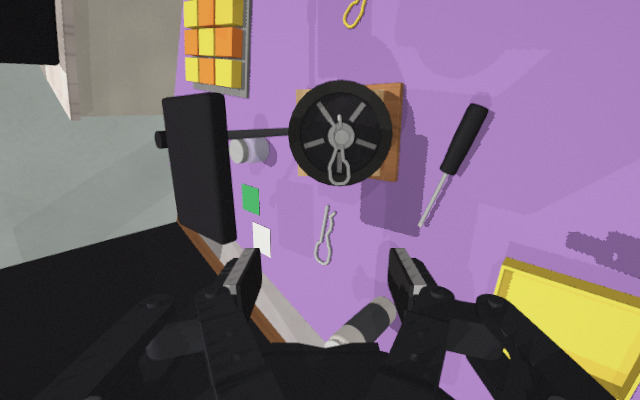

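The wrist view shows the wheel's axis pointing at the camera, the clip's loop at (340,172), and the larger spare clip on the table at (324,235). I'll move in along the axle.

Emit:
jog_arm(
  rows=[
    [[2,-4,-6,0,0,0,80],[4.5,-8.3,-11,0,0,0,80],[4.5,-8.3,-13.8,0,0,0,80],[4.5,-8.3,-13.8,0,0,0,80],[4.5,-8.3,-13.8,0,0,0,80]],
  ],
)

```text
time_s: 2.1
tcp_pos: [477.0, -21.8, 184.0]
eef_rot: [-140.2, -0.3, -154.4]
wrist_force: [-1.1, -0.9, 0.9]
opening: 58.8
```

Run:
```python
from h import *
from rig import vision
s=vision.snapshot("wrist");c=cam(s);im=s["color"].copy();cv2.imwrite("pics/w2raw.png",im)
L=O+W@[7,50,52]
lp=loop_outline()+[0,0,52]
im=cv2.resize(im[0:300,160:520],None,fx=2,fy=2,interpolation=cv2.INTER_CUBIC)
P=lambda X:((proj(c,X)-[160,0]+.5)*2-.5).round().astype(int)
cv2.polylines(im,[P(O+lp@W.T).reshape(-1,1,2)],False,(0,0,255),1)
a=np.linspace(0,2*np.pi,60)
for r,z in((75,32),(10,70)): cv2.polylines(im,[P(O+np.c_[r*np.cos(a),r*np.sin(a),0*a+z]@W.T).reshape(-1,1,2)],True,(255,255,0),1)
for q in([0,0,70],[7,50,52],[0,-26,52]): cv2.circle(im,tuple(map(int,P(O+W@q)[0])),4,(0,255,0),1);print(q,proj(c,O+W@q))
cv2.imwrite("pics/w2.png",im);print(todo(L+100*W[:,2]))
```

```text
[0, 0, 70] [[328.25118126 149.54491649]]
[7, 50, 52] [[319.4853878  206.16347833]]
[0, -26, 52] [[328.05354718 113.97558407]]
([0.12, -0.16, 0.08], [-0.0, -0.0028, 0.0015], array([478.1, -21. , 186.1]), [6.6, -0.7, 119.2, -46.6, 56.7, -84.2])
```

View pics/w2.png

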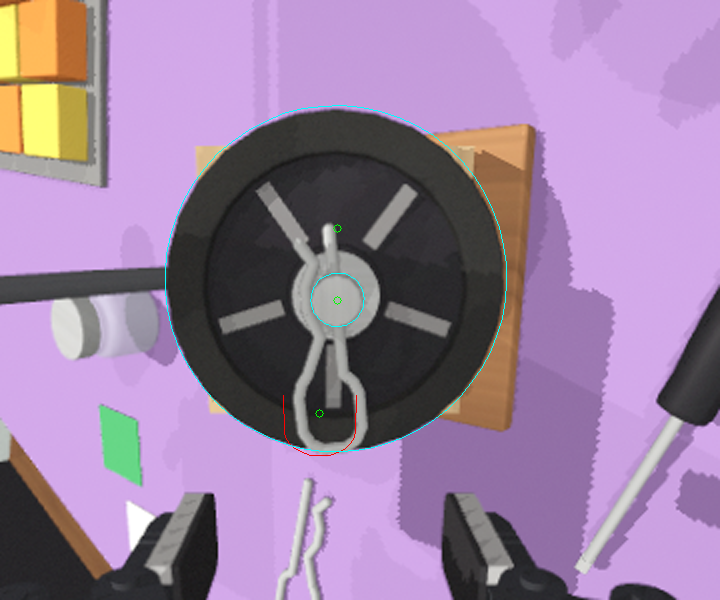

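```bash
cat >> h.py <<'E'
def onwheel(c,p,z):
    o,d=rays(c,p);n=W[:,2];t=((O+n*z-o)@n)/(d@n);return (o+d*t[:,None]-O)@W
E
python3 - <<'E'
from h import *
from rig import vision
s=vision.snapshot("wrist");c=cam(s);im=s["color"]
x0,y0,x1,y1=285,100,365,235
z=cv2.resize(im[y0:y1,x0:x1],None,fx=4.4,fy=4.4,interpolation=cv2.INTER_CUBIC);cv2.imwrite("pics/w2z.png",z)
h=cv2.cvtColor(im,cv2.COLOR_BGR2HSV)
m=((h[...,1]<60)&(h[...,2]>85)).astype(np.uint8)*255
for r in range(150,232,3):
    k=np.flatnonzero(m[r,300:350])+300
    if len(k): 
        X=onwheel(c,[[k[0]-.5,r],[k[-1]+.5,r]],52);print(r,k.min(),k.max(),X[:,:2].round(1).tolist())
E
```

```text
150 300 349 [[24.6, 4.1], [-16.4, 4.1]]
153 300 349 [[24.6, 6.6], [-16.5, 6.6]]
156 310 348 [[16.4, 9.1], [-15.7, 9.0]]
159 312 345 [[14.8, 11.5], [-13.3, 11.5]]
162 315 342 [[12.4, 14.0], [-10.8, 14.0]]
165 318 338 [[9.9, 16.5], [-7.6, 16.5]]
168 318 334 [[9.9, 19.0], [-4.3, 19.0]]
171 317 334 [[10.7, 21.6], [-4.3, 21.6]]
174 316 334 [[11.6, 24.1], [-4.3, 24.1]]
177 315 334 [[12.5, 26.6], [-4.3, 26.6]]
180 314 335 [[13.3, 29.2], [-5.2, 29.2]]
183 313 336 [[14.2, 31.8], [-6.1, 31.8]]
186 311 339 [[15.9, 34.4], [-8.6, 34.4]]
189 309 341 [[17.7, 37.0], [-10.4, 37.0]]
192 309 343 [[17.7, 39.6], [-12.1, 39.6]]
195 308 343 [[18.6, 42.3], [-12.2, 42.3]]
198 308 343 [[18.6, 44.9], [-12.2, 44.9]]
201 309 344 [[17.8, 47.6], [-13.1, 47.6]]
204 309 344 [[17.9, 50.3], [-13.2, 50.3]]
207 309 344 [[17.9, 53.0], [-13.2, 53.0]]
210 310 344 [[17.1, 55.7], [-13.3, 55.7]]
213 310 344 [[17.1, 58.5], [-13.3, 58.5]]
216 311 342 [[16.3, 61.2], [-11.7, 61.2]]
219 314 341 [[13.7, 64.0], [-10.8, 64.0]]
222 317 337 [[11.1, 66.8], [-7.4, 66.8]]
```

View pics/w2z.png

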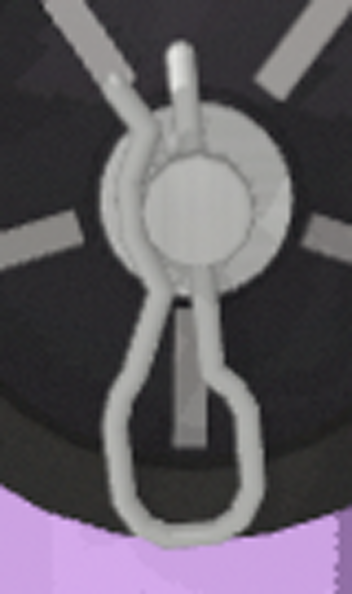

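The clip is turned about +0.08 rad about the wheel's z. Its loop is at wheel (2.3, 49.5, 52), with a measured width of 30.8 mm against the stated 31. I'll line the jaws up with the flanks.

```bash
cat >> h.py <<'E'
Rg=R.from_rotvec(0.08*W[:,2]).as_matrix()@Rt(-1)
Lc=O+W@[2.3,49.5,52]
yc=R.from_rotvec(0.08*W[:,2]).apply(W[:,1])
E
python3 - <<'E'
from h import *
for d in(30,-9): print(todo(Lc+d*W[:,2],Rg=Rg))
E
```

```text
([1.78, -3.97, -5.73], [-0.0226, 0.0463, 0.0618], array([479.1, -20.4, 187.6]), [6.7, -0.7, 119.1, -46.6, 56.7, -84.2])
([2.87, -6.23, -8.71], [-0.0226, 0.0463, 0.0618], array([479.1, -20.4, 187.6]), [6.7, -0.7, 119.1, -46.6, 56.7, -84.2])
```

Emit:
jog_arm(
  rows=[
    [[0.9,-2,-2.9,-0.022,0.046,0.062,110],[1.8,-4,-5.7,-0.022,0.046,0.062,110],[1.8,-4,-5.7,-0.022,0.046,0.062,110],[1.8,-4,-5.7,-0.022,0.046,0.062,110],[1.8,-4,-5.7,-0.022,0.046,0.062,110],[1.8,-4,-5.7,-0.022,0.046,0.062,110]],
  ],
)

```text
time_s: 2.8
tcp_pos: [498.0, -59.5, 132.0]
eef_rot: [-140.0, -2.7, -150.6]
wrist_force: [-0.4, -0.2, 0.2]
opening: 48.4
```

Run:
```python
from h import *
from rig import vision,env
print(todo(Lc-9*W[:,2],Rg=Rg),env.get_obs()['opening'])
ims=[]
for n in("wrist","scene","top"):
    s=vision.snapshot(n);c=cam(s);im=s["color"]
    x0,y0,x1,y1={'wrist':(120,100,520,400),'scene':(270,120,390,270),'top':(280,150,400,270)}[n]
    f=600/(y1-y0) if n!='wrist' else 2
    z=cv2.resize(im[y0:y1,x0:x1],None,fx=f,fy=f,interpolation=cv2.INTER_CUBIC)
    p=env.get_obs()['tcp_pos'];q=((proj(c,p)[0]-[x0,y0])*f).astype(int);cv2.circle(z,tuple(map(int,q)),4,(0,255,0),1)
    q=((proj(c,Lc)[0]-[x0,y0])*f).astype(int);cv2.circle(z,tuple(map(int,q)),4,(0,0,255),1)
    cv2.imwrite(f"pics/a_{n}.png",z)
print(todo(Lc-9*W[:,2],Rg=Rg))
```

```text
([0.98, -2.32, -3.15], [-0.0007, 0.0036, -0.002], array([498. , -59.5, 132. ]), [1.0, 5.9, 120.3, -52.0, 47.7, -85.1]) 48.35483603203569
([1.04, -2.28, -3.06], [-0.0008, 0.002, -0.0015], array([497.4, -59.9, 131. ]), [0.9, 6.0, 120.4, -52.0, 47.6, -85.1])
```

View pics/a_wrist.png

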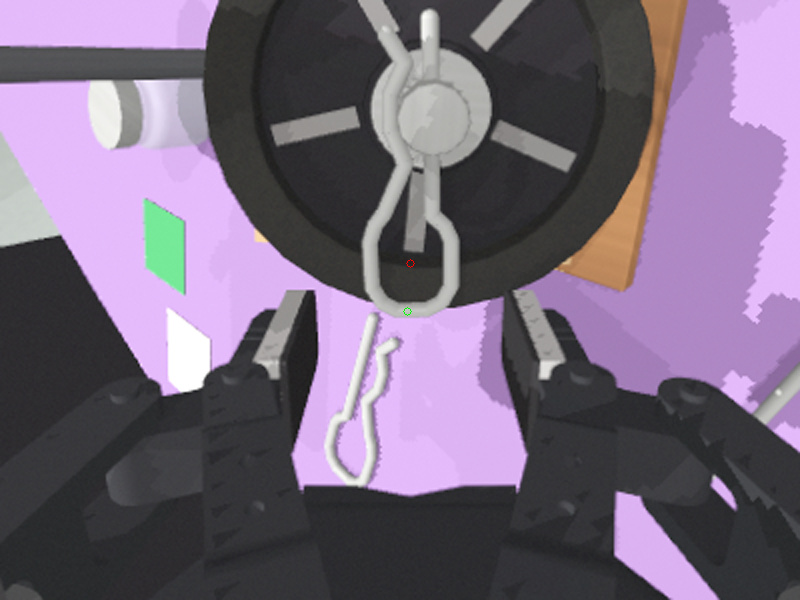

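View pics/a_scene.png

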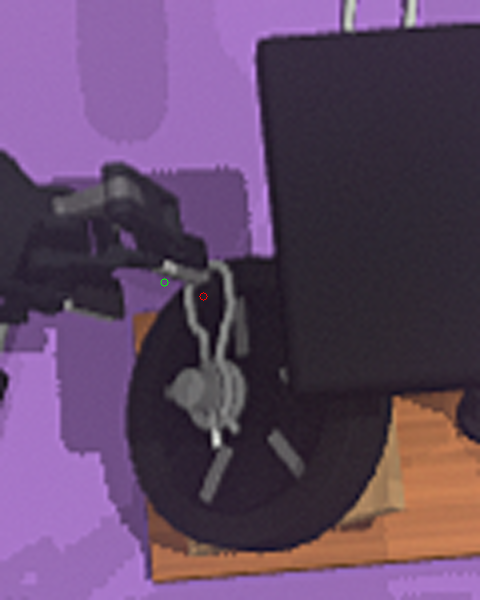

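Jaws centred on the loop (jaw middle 409, loop middle 411), flanks parallel. I'll advance along the axle, then close.

Emit:
jog_arm(
  rows=[
    [[0.5,-1.1,-1.5,0,0,0,110],[1.0,-2.2,-3.0,0,0,0,110],[1.0,-2.2,-3.0,0,0,0,110],[1.0,-2.2,-3.0,0,0,0,110],[1.0,-2.2,-3.0,0,0,0,110],[1.0,-2.2,-3.0,0,0,0,110]],
  ],
)

```text
time_s: 3.55
tcp_pos: [507.3, -82.0, 100.8]
eef_rot: [-140.1, -2.9, -150.6]
wrist_force: [0.0, -0.0, -0.3]
opening: 48.8
```

Run:
```python
from h import *
from rig import vision,env
for n in("wrist","scene","top"):
    s=vision.snapshot(n);c=cam(s);im=s["color"]
    x0,y0,x1,y1={'wrist':(120,100,520,400),'scene':(270,120,390,270),'top':(280,150,400,270)}[n]
    f=600/(y1-y0) if n!='wrist' else 2
    z=cv2.resize(im[y0:y1,x0:x1],None,fx=f,fy=f,interpolation=cv2.INTER_CUBIC)
    cv2.imwrite(f"pics/b_{n}.png",z)
print(todo(Lc-9*W[:,2],Rg=Rg)); print((np.array(env.get_obs()['tcp_pos'])-O)@W)
```

```text
([0.06, -0.05, -0.01], [-0.0007, 0.001, -0.0011], array([507.2, -82.1, 100.5]), [-2.2, 10.3, 120.3, -55.8, 43.2, -82.3])
[ 1.79317541 49.15195768 43.53955496]
```

View pics/b_wrist.png

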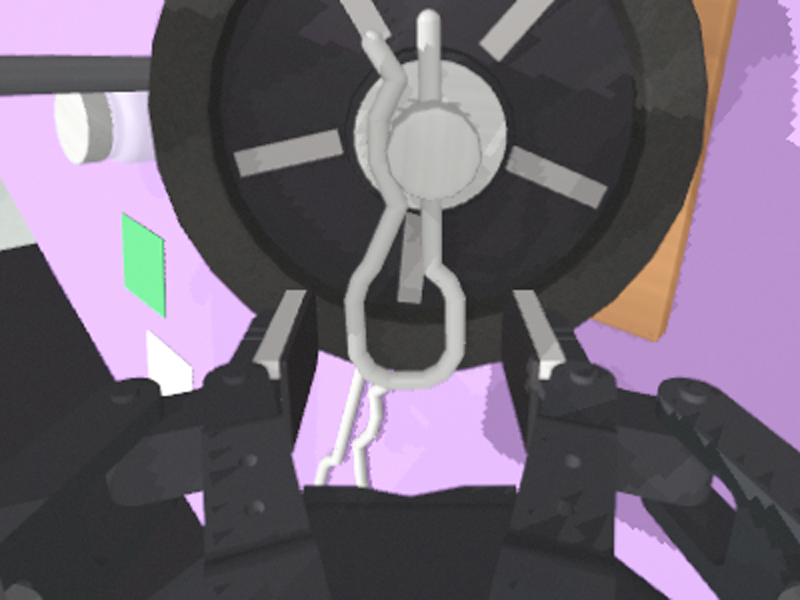

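View pics/b_top.png

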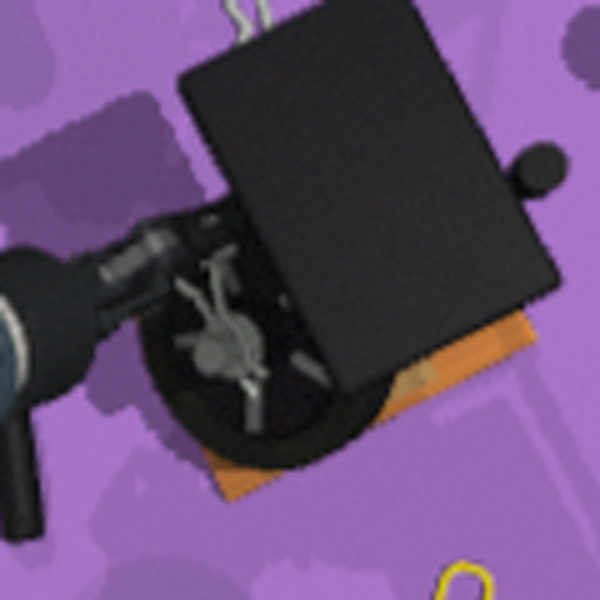

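Run:
```python
from h import *
from rig import vision,env
s=vision.snapshot("wrist");c=cam(s);o=env.get_obs();p=np.array(o['tcp_pos']);A=R.from_euler('xyz',o['eef_rot'],degrees=True).as_matrix()
for q in([11,24,0],[11,24,-5],[11,24,-8.5],[11,24,-30],[-11,24,0],[0,0,-8.5],[8,15.5,-8.5],[-8,15.5,-8.5],[-19.5,0,-8.5]): print(q,((proj(c,p+A@q)[0]-[120,100])*2).round())
```

```text
[11, 24, 0] [498. 274.]
[11, 24, -5] [501. 282.]
[11, 24, -8.5] [503. 288.]
[11, 24, -30] [518. 330.]
[-11, 24, 0] [494. 348.]
[0, 0, -8.5] [407. 328.]
[8, 15.5, -8.5] [468. 299.]
[-8, 15.5, -8.5] [467. 355.]
[-19.5, 0, -8.5] [407. 393.]
```

Observed tips stand ~8 mm behind the nominal TCP at this opening, so I go 3 mm deeper before closing.

Emit:
jog_arm(
  rows=[
    [[0.08,-0.18,-0.24,0,0,0,110],[0.08,-0.18,-0.24,0,0,0,110],[0.08,-0.18,-0.24,0,0,0,150],[0.08,-0.18,-0.24,0,0,0,180],[0.08,-0.18,-0.24,0,0,0,255],[0.08,-0.18,-0.24,0,0,0,255],[0.08,-0.18,-0.24,0,0,0,255],[0.08,-0.18,-0.24,0,0,0,255]],
  ],
)

```text
time_s: 4.55
tcp_pos: [507.8, -84.4, 97.9]
eef_rot: [-140.1, -2.9, -150.7]
wrist_force: [-1.2, -2.3, 2.9]
opening: 28.3
```

```bash
cat > look.py <<'E'
import sys
from h import *
from rig import vision,env
t=sys.argv[1]
for n in sys.argv[2:]:
    s=vision.snapshot(n);im=s["color"]
    x0,y0,x1,y1={'wrist':(120,100,520,400),'scene':(270,120,390,270),'top':(280,150,400,270)}[n]
    f=600/(y1-y0) if n!='wrist' else 2
    cv2.imwrite(f"pics/{t}_{n}.png",cv2.resize(im[y0:y1,x0:x1],None,fx=f,fy=f,interpolation=cv2.INTER_CUBIC))
o=env.get_obs();print(o['time_s'],((np.array(o['tcp_pos'])-O)@W).round(1),o['opening'],np.round(o['wrist_force'],1),np.round(o['wrist_torque'],2))
print('50mm pull',(yc*5).round(2))
E
python3 look.py c wrist scene
```

```text
4.65 [ 1.9 48.7 40. ] 27.79611755949374 [-0.8 -2.6  3.7] [-0.38  0.14 -0.01]
50mm pull [ 4.35  2.44 -0.26]
```

View pics/c_wrist.png

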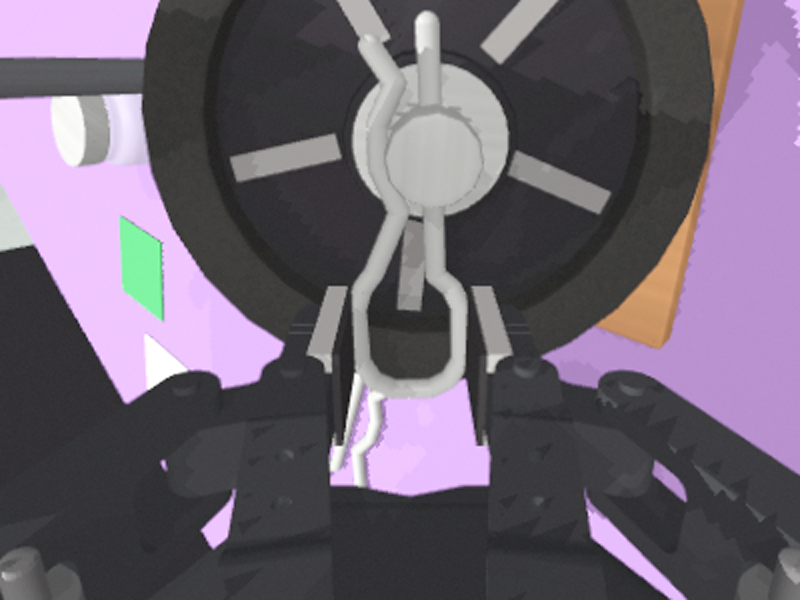

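View pics/c_scene.png

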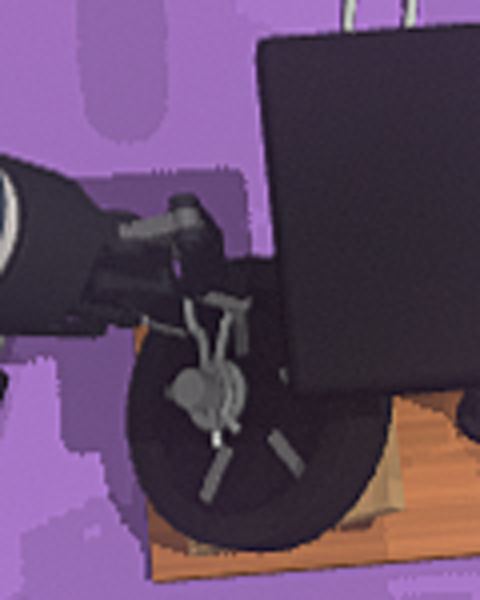

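Emit:
jog_arm(
  rows=[
    [[0,0,0,0,0,0,255],[0,0,0,0,0,0,255],[0,0,0,0,0,0,255]],
  ],
)

```text
time_s: 4.95
tcp_pos: [507.8, -84.4, 97.8]
eef_rot: [-140.1, -2.9, -150.6]
wrist_force: [-0.1, -2.8, 3.8]
opening: 27.9
```

```bash
python3 look.py d wrist
```

```text
5.0 [ 1.8 48.8 40. ] 28.391208000065053 [-0.9 -2.4  3.4] [-0.56  0.12 -0.07]
50mm pull [ 4.35  2.44 -0.26]
```

View pics/d_wrist.png

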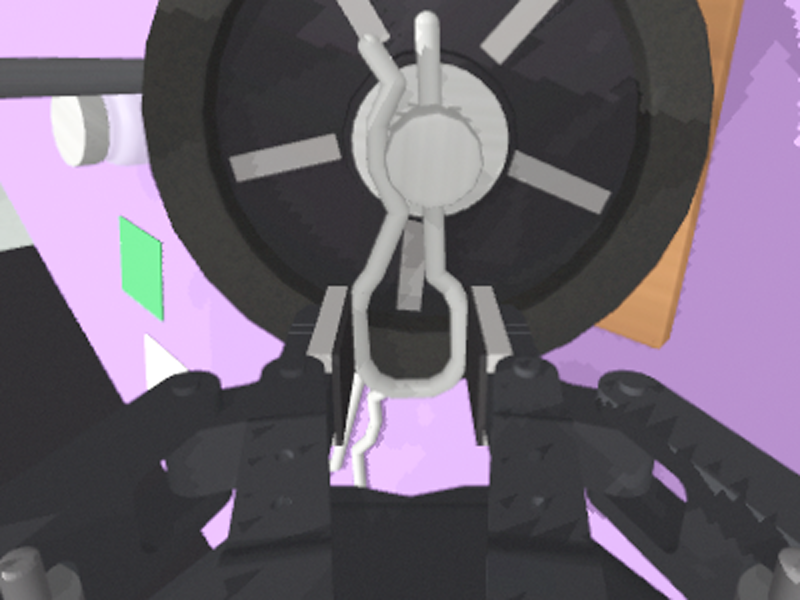

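Fingers have stopped on the loop (28 mm, clip unmoved). I'll pull gently along the leg, starting with 12 mm.

Emit:
jog_arm(
  rows=[
    [[0.17,0.1,-0.01,0,0,0,255],[0.35,0.2,-0.02,0,0,0,255],[0.52,0.29,-0.03,0,0,0,255],[0.7,0.39,-0.04,0,0,0,255],[0.87,0.49,-0.05,0,0,0,255],[1.04,0.59,-0.06,0,0,0,255],[1.04,0.59,-0.06,0,0,0,255]],
  ],
)

```text
time_s: 5.7
tcp_pos: [517.9, -78.6, 96.7]
eef_rot: [-140.1, -3.0, -150.7]
wrist_force: [0.6, -3.8, 2.7]
opening: 28.2
```

```bash
python3 look.py e wrist
```

```text
5.75 [ 0.4 60.6 39.8] 28.505154168590014 [ 1.8 -3.5  1.3] [-0.42  0.14  0.12]
50mm pull [ 4.35  2.44 -0.26]
```

View pics/e_wrist.png

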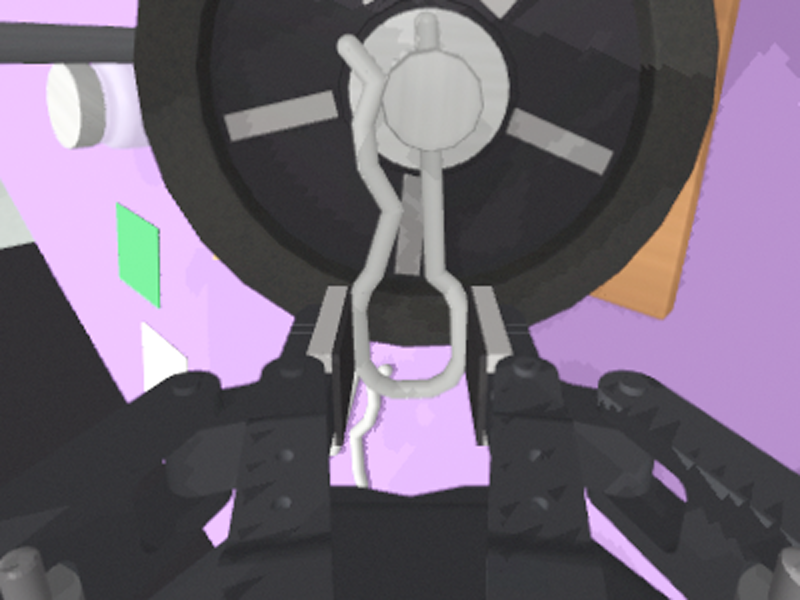

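The clip follows rigidly. Continuing the pull another 36 mm.

Emit:
jog_arm(
  rows=[
    [[0.26,0.15,-0.02,0,0,0,255],[0.52,0.29,-0.03,0,0,0,255],[0.78,0.44,-0.05,0,0,0,255],[1.04,0.59,-0.06,0,0,0,255],[1.3,0.73,-0.08,0,0,0,255],[1.57,0.88,-0.09,0,0,0,255],[1.83,1.02,-0.11,0,0,0,255],[2.1,1.17,-0.12,0,0,0,255],[2.36,1.32,-0.14,0,0,0,255],[2.7,1.5,-0.16,0,0,0,255],[3.1,1.74,-0.18,0,0,0,255],[3.1,1.74,-0.18,0,0,0,255]],
  ],
)

```text
time_s: 6.95
tcp_pos: [549.9, -60.6, 95.4]
eef_rot: [-140.1, -2.9, -150.6]
wrist_force: [0.2, 0.8, -1.3]
opening: 28.0
```

```bash
python3 look.py f wrist
```

```text
7.0 [-2.2 96.6 40.1] 28.57300480679844 [ 0.   0.6 -0.3] [0.32 0.2  0.01]
50mm pull [ 4.35  2.44 -0.26]
```

View pics/f_wrist.png

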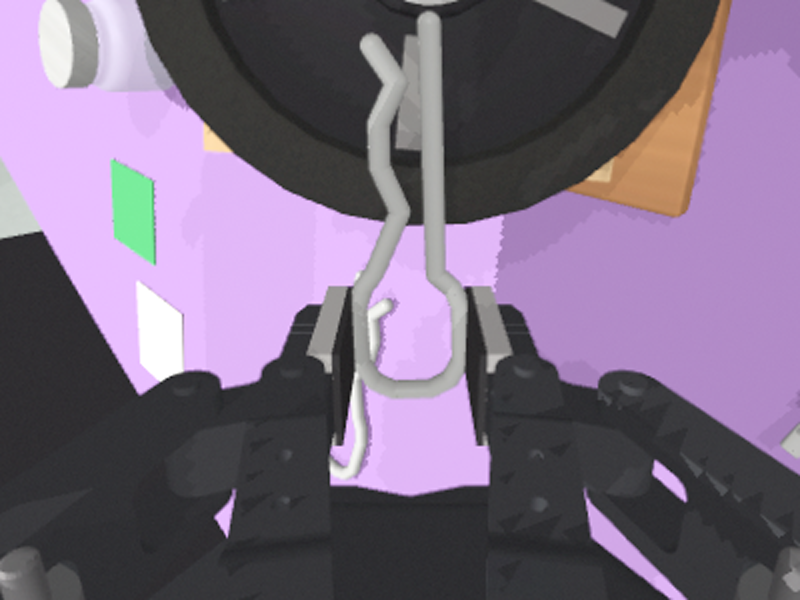

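The clip is out: the leg tip is at wheel y ≈ +22, tip pixel unchanged at (428,18), so it hasn't turned in the grip. I'll back off along the axle and then look at the tray.

Emit:
jog_arm(
  rows=[
    [[-0.6,1.2,1.6,0,0,0,255],[-1.5,3,4,0,0,0,255],[-2.5,5.2,6.9,0,0,0,255],[-3.4,7,9.2,0,0,0,255],[-4.2,8.7,11.5,0,0,0,255],[-4.2,8.7,11.5,0,0,0,255]],
  ],
)

```text
time_s: 7.6
tcp_pos: [508.5, 28.0, 213.7]
eef_rot: [-140.0, -2.6, -150.5]
wrist_force: [0.5, -0.1, -1.2]
opening: 28.1
```

Run:
```python
from h import *
from rig import vision
ims=[]
for n,(x0,y0,x1,y1) in(("scene",(140,85,240,185)),("top",(150,140,245,235))):
    im=vision.snapshot(n)["color"];cv2.imwrite(f"pics/raw_{n}2.png",im)
    ims.append(cv2.resize(im[y0:y1,x0:x1],(400,400),interpolation=cv2.INTER_CUBIC))
cv2.imwrite("pics/tray.png",np.hstack(ims))
```

```text
(no output)
```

View pics/tray.png

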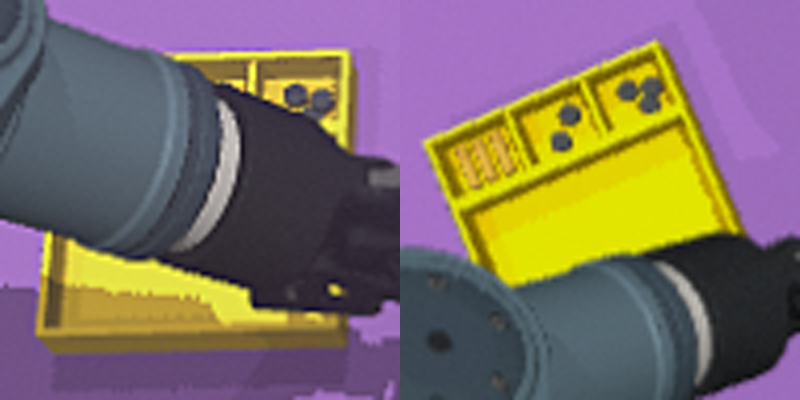

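Arm hides part of it; I'll use the first pictures' crops.

Run:
```python
import cv2,numpy as np
ims=[]
for n,(x0,y0,x1,y1) in(("scene",(140,85,240,185)),("top",(150,140,245,235))):
    ims.append(cv2.resize(cv2.imread(f"pics/{n}0.png")[y0:y1,x0:x1],(400,400),interpolation=cv2.INTER_CUBIC))
cv2.imwrite("pics/tray0.png",np.hstack(ims))
```

```text
(no output)
```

View pics/tray0.png

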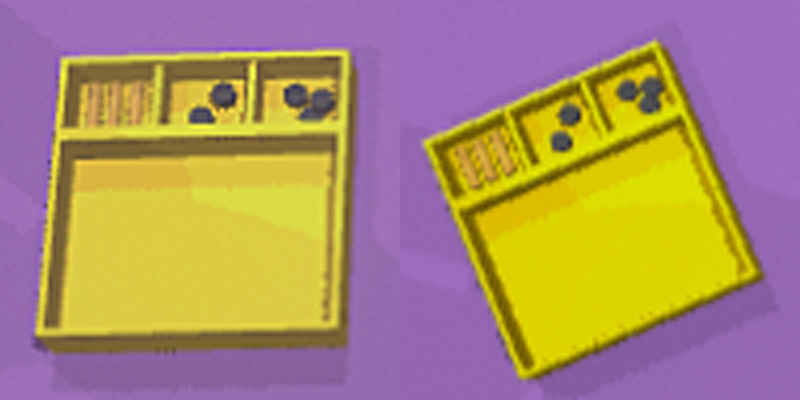

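Run:
```python
from h import *
from rig import vision,env
m=np.array([[113,85],[113,-85],[-62.5,-85],[-62.5,85.]])
ps={'scene':np.array([[60,58],[352,50],[345,330],[38,334]])/4+[140,85],'top':np.array([[25,143],[260,40],[362,275],[125,378]])*.2375+[150,140]}
for n,p in ps.items():
    c=cam(vision.snapshot(n));X=onplane(c,p,30)[:,:2];print(n,X.round(1).tolist(),*fit2(m,X))
```

```text
scene [[605.4, 379.8], [671.7, 220.2], [510.3, 150.1], [445.8, 310.5]] [535.03953775 255.35261892] 22.87117839198726 [2.33405055 0.88133069 2.6251232  1.78937755]
top [[606.0, 376.9], [672.8, 218.9], [510.7, 150.1], [446.1, 307.5]] [535.63084351 253.5039679 ] 22.92855746349014 [1.22542311 0.3432334  0.93246117 1.17003846]
```

```bash
cat >> h.py <<'E'
Rp=R.from_euler('xyz',[180,0,112.9],degrees=True).as_matrix()
E
python3 - <<'E'
from h import *
print(todo(np.array([546.2,228.6,150]),Rg=Rp))
E
```

```text
([3.97, 20.32, -5.89], [0.7227, -0.3075, -1.6253], array([506.5,  25.4, 208.9]), [12.1, 3.1, 112.2, -44.8, 62.3, -87.5])
```

Emit:
jog_arm(
  rows=[
    [[0.3,2,1,0.0602,-0.0256,-0.1354,255],[0.6,4,1.5,0.1204,-0.0512,-0.2709,255],[1,6,1.5,0.1807,-0.0769,-0.4063,255],[1.3,8,1.5,0.2409,-0.1025,-0.5418,255],[1.7,10,1.5,0.3011,-0.1281,-0.6772,255],[2,12,1,0.3613,-0.1537,-0.8126,255],[2.4,14,0.5,0.4216,-0.1794,-0.9481,255],[2.7,16,0,0.4818,-0.205,-1.0835,255],[3.1,18,-0.5,0.542,-0.2306,-1.219,255],[3.5,20,-1,0.6022,-0.2562,-1.3544,255],[3.9,20.3,-1.5,0.6625,-0.2819,-1.4899,255],[4,20.3,-2,0.7227,-0.3075,-1.6253,255]],
  ],
)

```text
time_s: 9.0
tcp_pos: [547.4, 228.4, 188.0]
eef_rot: [-179.8, 0.1, 112.7]
wrist_force: [-0.2, -0.6, -0.3]
opening: 28.2
```

Run:
```python
from h import *
print(todo(np.array([546.2,228.6,60]),Rg=Rp))
```

```text
([-0.12, 0.02, -12.8], [0.0025, -0.0024, 0.0028], array([547.4, 228.4, 188. ]), [11.3, 15.1, 91.6, -0.1, 73.5, -11.4])
```

Emit:
jog_arm(
  rows=[
    [[-0.1,0,-3,0,0,0,255],[-0.1,0,-6,0,0,0,255],[-0.1,0,-10,0,0,0,255],[-0.1,0,-12.8,0,0,0,255],[-0.1,0,-12.8,0,0,0,255],[-0.1,0,-12.8,0,0,0,255]],
  ],
)

```text
time_s: 9.6
tcp_pos: [545.7, 228.2, 61.2]
eef_rot: [-179.7, 0.2, 113.1]
wrist_force: [0.4, 0.3, -0.1]
opening: 28.3
```

Run:
```python
from h import *
from rig import vision,env
o=env.get_obs();p=np.array(o['tcp_pos']);print(p,o['eef_rot'],o['wrist_force'])
A=R.from_euler('xyz',o['eef_rot'],degrees=True).as_matrix()
q={'tip':[76,7,-12],'loopend':[-19.5,0,-12]}
for n,(x0,y0,x1,y1),f in(("wrist",(0,0,640,400),1.25),("scene",(140,85,240,185),6),("top",(150,140,245,235),6)):
    s=vision.snapshot(n);c=cam(s)
    im=cv2.resize(s["color"][y0:y1,x0:x1],None,fx=f,fy=f,interpolation=cv2.INTER_CUBIC)
    for k,v in q.items():
        u=((proj(c,p+A@v)[0]-[x0,y0]+.5)*f).astype(int);cv2.circle(im,tuple(map(int,u)),5,(0,0,255),1)
    cv2.imwrite(f"pics/g_{n}.png",im)
```

```text
[545.65011554 228.15528324  61.18455557] [-1.79715414e+02  1.72144349e-01  1.13053955e+02] [ 0.39688509  0.32984222 -0.06446457]
```

View pics/g_wrist.png

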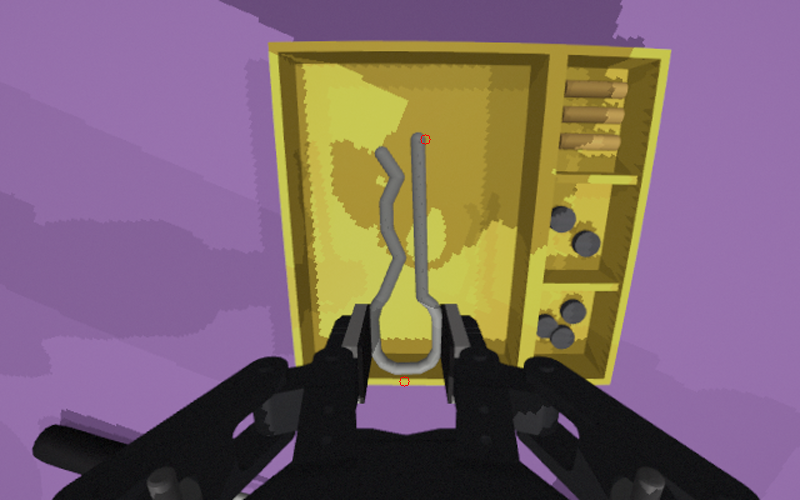

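View pics/g_scene.png

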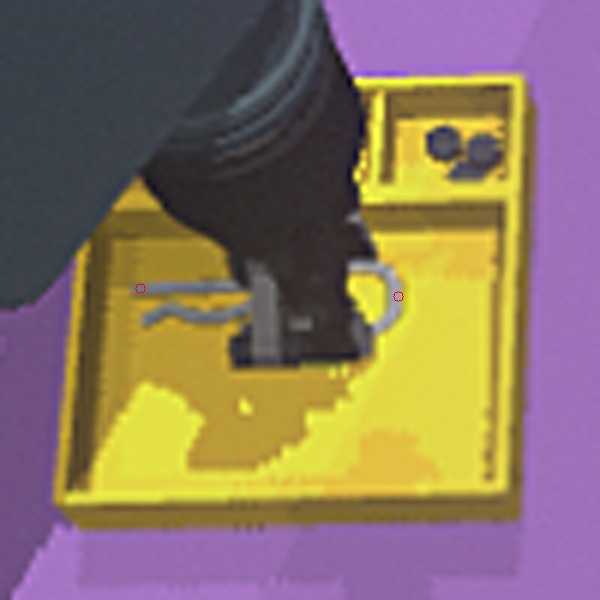

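View pics/g_top.png

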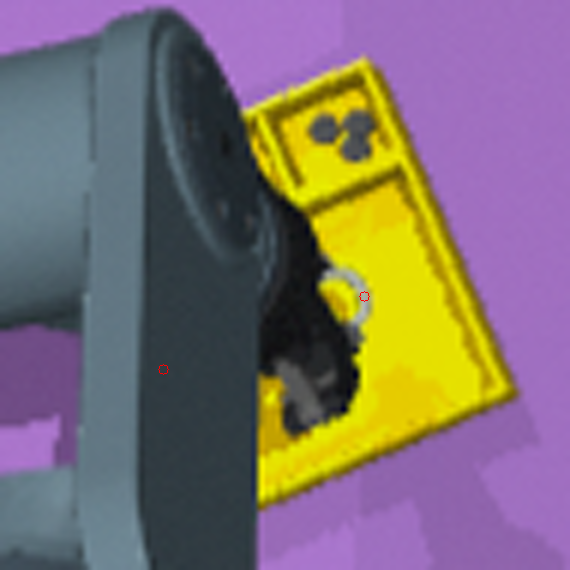

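The clip is held level, and both its tip and loop are well inside the large section. I'll lower it, slowly near the floor, watching the force.

Emit:
jog_arm(
  rows=[
    [[0,0,-2,0,0,0,255],[0,0,-4,0,0,0,255],[0,0,-4.8,0,0,0,255],[0,0,-5.2,0,0,0,255],[0,0,-5.4,0,0,0,255],[0,0,-5.4,0,0,0,255],[0,0,-5.4,0,0,0,255]],
  ],
)

```text
time_s: 10.45
tcp_pos: [546.8, 229.2, 9.1]
eef_rot: [-180.0, 0.2, 113.1]
wrist_force: [0.4, 0.8, -0.6]
opening: 28.4
```

```bash
cat > look2.py <<'E'
import sys
from h import *
from rig import vision,env
t=sys.argv[1]
s=vision.snapshot("wrist")
cv2.imwrite(f"pics/{t}_w.png",cv2.resize(s["color"][100:400,160:480],None,fx=2,fy=2,interpolation=cv2.INTER_CUBIC))
s=vision.snapshot("scene")
cv2.imwrite(f"pics/{t}_s.png",cv2.resize(s["color"][85:185,140:240],None,fx=6,fy=6,interpolation=cv2.INTER_CUBIC))
o=env.get_obs();print(o['time_s'],np.round(o['tcp_pos'],1),o['opening'],np.round(o['wrist_force'],1),np.round(o['wrist_torque'],2))
E
python3 look2.py h
```

```text
10.55 [546.6 229.2   8.9] 28.56113298043839 [-0.3 -0.4 -0.7] [-0.   -0.01 -0.03]
```

View pics/h_w.png

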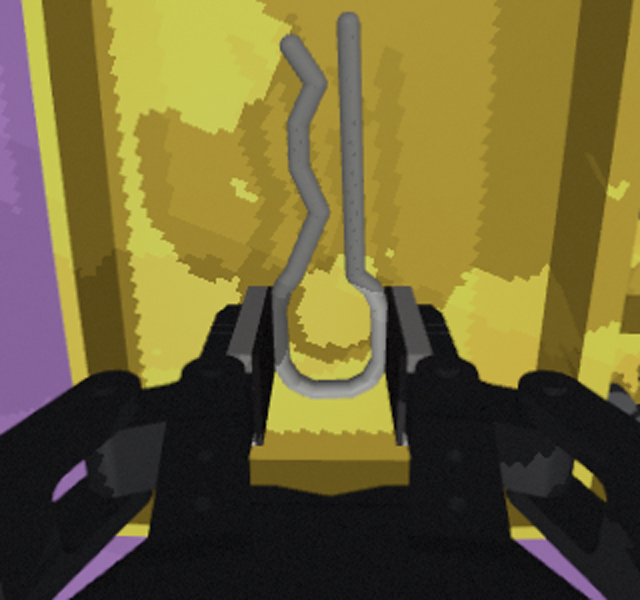

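Emit:
jog_arm(
  rows=[
    [[0,0,-0.15,0,0,0,255],[0,0,-0.3,0,0,0,255],[0,0,-0.45,0,0,0,255],[0,0,-0.5,0,0,0,255],[0,0,-0.5,0,0,0,255]],
  ],
)

```text
time_s: 11.05
tcp_pos: [546.2, 229.1, 3.9]
eef_rot: [-179.9, 0.2, 113.1]
wrist_force: [-4.0, -1.5, 7.8]
opening: 27.9
```

Emit:
jog_arm(
  rows=[
    [[0,0,-0.1,0,0,0,255],[0,0,-0.2,0,0,0,255],[0,0,-0.2,0,0,0,255],[0,0,-0.2,0,0,0,255]],
  ],
)

```text
time_s: 11.45
tcp_pos: [546.3, 229.1, 3.8]
eef_rot: [-179.8, 0.2, 113.1]
wrist_force: [-11.0, -2.6, 22.7]
opening: 28.3
```

Emit:
jog_arm(
  rows=[
    [[0,0,0.2,0,0,0,255],[0,0,0.22,0,0,0,255],[0,0,0.22,0,0,0,255]],
  ],
)

```text
time_s: 11.75
tcp_pos: [546.6, 229.2, 3.9]
eef_rot: [-179.9, 0.2, 113.1]
wrist_force: [-1.3, 0.2, 6.1]
opening: 28.5
```

```bash
python3 look2.py i
python3 - <<'E'
from h import *
from rig import env,vision
c=cam(vision.snapshot("scene"))
# tip pixel candidate heights
o=env.get_obs();p=np.array(o['tcp_pos']);A=R.from_euler('xyz',o['eef_rot'],degrees=True).as_matrix()
for h in(4,8,12): print(h,[((proj(c,p+A@[x,y,-h])[0]-[140,85]+.5)*6).round() for x,y in((76,7),(-19.5,0))])
E
```

```text
11.85 [546.6 229.2   3.9] 28.416242978362686 [-2.5 -0.9  7.5] [-0.04  0.23  0.01]
4 [array([191., 358.]), array([435., 366.])]
8 [array([188., 354.]), array([433., 362.])]
12 [array([185., 350.]), array([430., 358.])]
```

View pics/i_w.png

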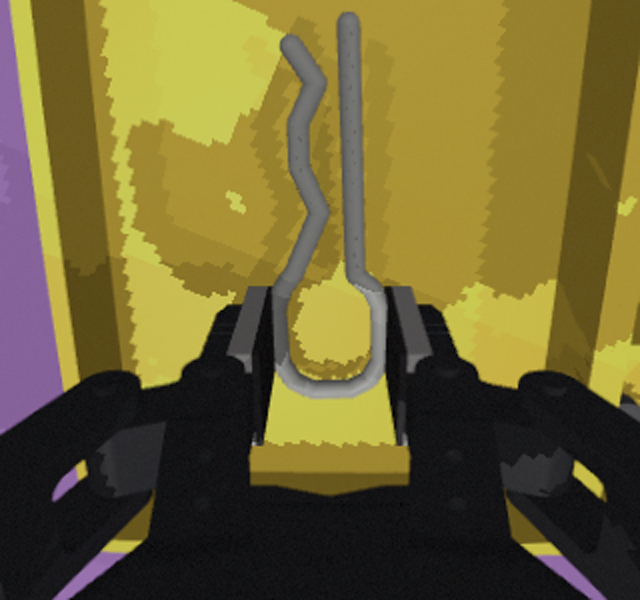

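View pics/i_s.png

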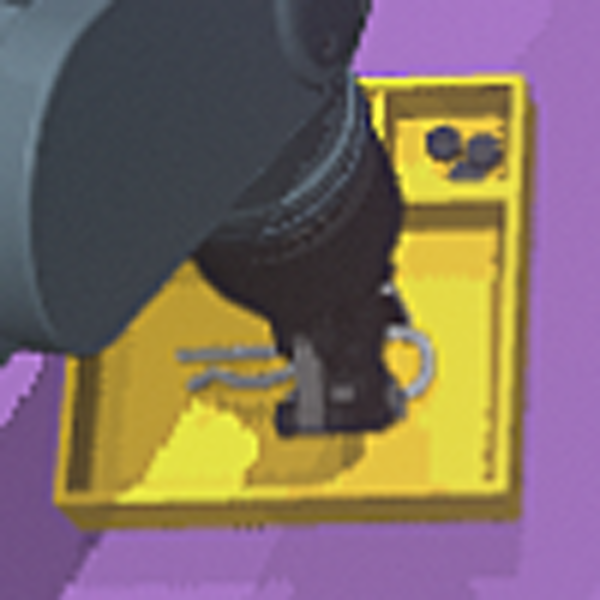

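Tips touch the floor at z ≈ 4, with the clip some 6–8 mm above its resting height. I'll release gently here.

Emit:
jog_arm(
  rows=[
    [[0,0,0.05,0,0,0,175],[0,0,0.05,0,0,0,165],[0,0,0.05,0,0,0,155],[0,0,0.05,0,0,0,145],[0,0,0.05,0,0,0,130],[0,0,0.05,0,0,0,115],[0,0,0.05,0,0,0,100],[0,0,0.05,0,0,0,100],[0,0,0.05,0,0,0,100]],
  ],
)

```text
time_s: 12.8
tcp_pos: [546.1, 229.1, 3.9]
eef_rot: [-179.9, 0.2, 113.1]
wrist_force: [0.2, 0.4, -0.1]
opening: 52.1
```

```bash
python3 look2.py j
```

```text
12.9 [546.1 229.1   3.9] 52.050139391768276 [-0.3 -0.3  0.6] [ 0.   -0.05  0.02]
```

View pics/j_w.png

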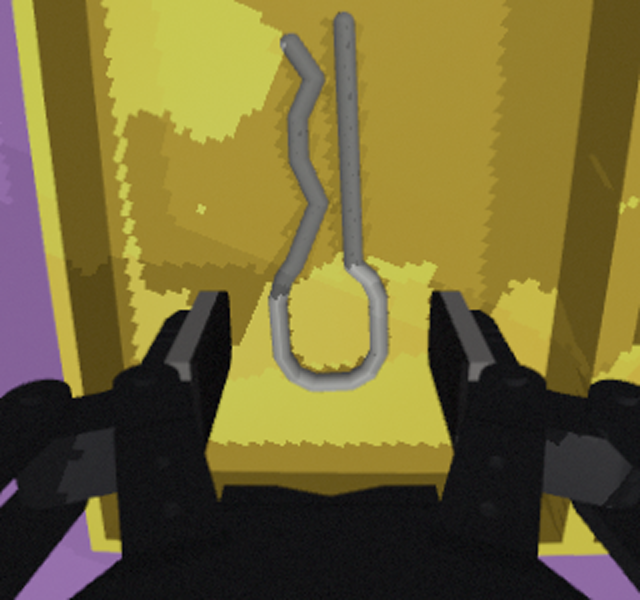

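The clip lies on the floor, free of the pads. Retreat straight up.

Emit:
jog_arm(
  rows=[
    [[0,0,1,0,0,0,100],[0,0,3,0,0,0,100],[0,0,6,0,0,0,100],[0,0,10,0,0,0,100],[0,0,14,0,0,0,100],[0,0,16,0,0,0,100],[0,0,16,0,0,0,100],[0,0,16,0,0,0,100],[0,0,16,0,0,0,100]],
  ],
)

```text
time_s: 13.8
tcp_pos: [545.0, 228.8, 162.3]
eef_rot: [-179.7, 0.2, 113.1]
wrist_force: [-0.3, -0.1, -0.1]
opening: 51.8
```

Run:
```python
from h import *
from rig import vision,env
s=vision.snapshot("wrist");cv2.imwrite("pics/k_w.png",cv2.resize(s["color"],None,fx=1.25,fy=1.25))
s=vision.snapshot("scene");cv2.imwrite("pics/k_s.png",s["color"])
print(np.round(env.get_obs()['tcp_pos'],1),np.round(env.get_obs()['joint_velocities'],2))
```

```text
[545.  228.8 162.1] [-0.03  0.07 -0.35  0.14  0.1  -0.04]
```

View pics/k_w.png

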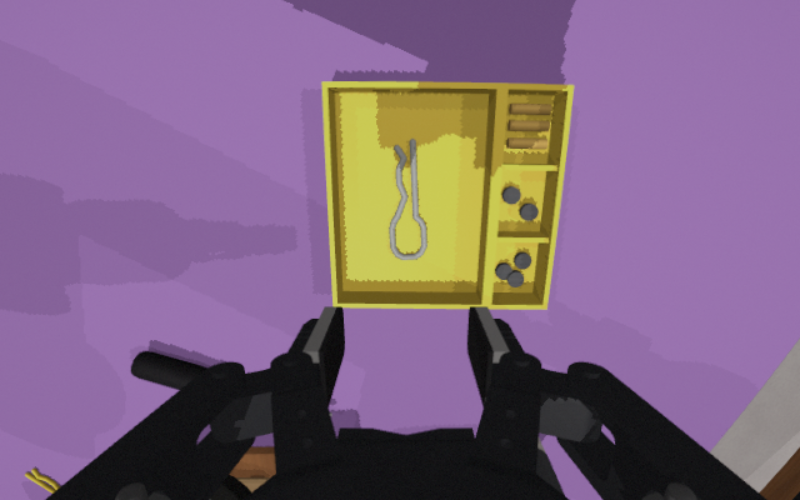

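View pics/k_s.png

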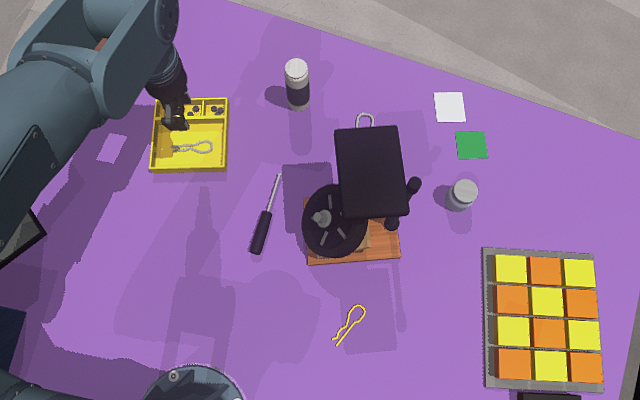

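The clip lies flat in the large section (wrist 407,200), well inside the walls. Can, jar and screwdriver are where they were, the axle is empty, and the gripper is clear. Handing in.

```bash
python3 -c "
from rig import env
print(env.hand_in())"
```

```text
the job is handed in; nothing more can be done
None
```

The clip is out of the axle and lying flat on the floor of the case's large section, and I handed the job in at about 14 s of the 42 s. `hand_in` gives no verdict, so this rests on my own checks.

- **Pull:** I gripped the smaller silver clip by its loop flanks, with the tool in line with the axle and turned 0.08 rad to match how the clip sat. I then drew it 48 mm along its leg. It kept its position in the grip, and the wrist force readings were about 5 N at most.
- **Placing:** I lowered it into the large section until the fingertips touched the floor, then opened the gripper. My last command there pressed the floor with about 25 N, and I eased it off before release.
- **Release height:** The clip was a few mm above its resting height when I let go, an estimated 6–8 mm settle rather than a perfect lay-down.
- **Final pictures:** The clip is well inside the walls with the gripper about 16 cm above it. The can, jar, screwdriver and the two other clips look unmoved.
- **Readings that disagreed:** The gripper read about 28 mm open on the 31 mm loop. The fingertips also seemed about 8 mm behind the TCP when part open, but were level with it when closed on the clip.

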